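Free the travel catch and open the stock cupboard

TASK

The blue door of the small stock cupboard in the coffee van hangs a hand's breadth ajar on its travel catch. Reach down through the gap behind the door's top edge, press the red catch down and, keeping it down, pull the door until its hook is clear; then swing the door wide open, to about a right angle (at least 70 degrees), let go and leave it standing there. Do not knock or shift anything standing on the cupboard or the bench.

Things in the scene. Friction and masses are not known exactly. Their poses are not given: they have to be found in the camera images.
- cupboard: White box cupboard, 200 mm deep, 250 wide, 240 high, fixed to the bench, open at the front behind the blue door. Origin: centre of its underside. Axes: x from the front into the cupboard, y along the front from the free-edge side to the hinge side, z up. Its front plane is at x = -100 mm; the 12 mm thick top panel starts at x = -85 mm.
- door_hinge (a point): Point on the door's upright hinge axis, level with the door's top edge (240 mm above the bench), half-way through the door's thickness, 8 mm in front of the cupboard's front plane. Fixed to the cupboard; axes as the cupboard's.
- door_top (a point): Point on the blue door's top edge, mid-thickness, above the catch, 195 mm from the hinge axis; moves with the door. Door 16 mm thick, 230 high, flush with the cupboard's top; free edge 249 mm from the hinge axis. Axes: x square to the door towards its inner face, y towards the hinge, z up. A steel knob stands out of the outer face 130 mm below the top edge.
- door (a joint): Opening angle of the door, rad: 0 shut, limit 1.9. Opens clockwise seen from above; starts at 0.25 to 0.31 (about 60 to 75 mm between door and top panel at the catch: a finger fits). With the catch up the hook stops the door at about 0.32. The hinge resists with about 0.12 N m and the door stays where it is left.
- catch_pad (a point): Centre of the flat top of the red catch's push pad, in the gap behind the door, seen from above. The pad is 40 mm long along the door and 38 mm across it (4 to 42 mm behind the door's inner face); when up its top is 20 mm below the door's top edge. Rides on the door, at the same 195 mm from the hinge axis; axes as door_top.
- catch (a joint): How far the red catch is pressed down, m: 0 up, 0.018 at its stop. It slides straight down on the door against a spring (3 N to start, 6 N at 10 mm, 9 N at the stop) and comes up by itself. Its hook, 105 mm behind the door under the cupboard's top, passes the fixed pin once it is 8 mm down.
- tea_tin: Bystander, to be left alone: green tea tin, 68 mm wide, 100 high, standing on the cupboard's top towards its back. Origin: centre of its underside.
- cup: Bystander, to be left alone: white cup, 72 mm wide, 85 high, standing on the cupboard's top towards its back. Origin: centre of its underside.
- pitcher: Bystander, to be left alone: steel milk pitcher with a handle, 84 mm wide, 110 high, on the bench. Origin: centre of its underside.
- tamper: Bystander, to be left alone: wooden coffee tamper, 58 mm wide, 95 high, on the bench. Origin: centre of its underside.
- mug: Bystander, to be left alone: blue mug with a handle, 80 mm wide, 90 high, on the bench. Origin: centre of its underside.
- syrup1: Bystander, to be left alone: amber syrup bottle, 68 mm wide, 200 high, at the far side of the bench. Origin: centre of its underside.
- syrup2: Bystander, to be left alone: green syrup bottle, 68 mm wide, 200 high, at the far side of the bench. Origin: centre of its underside.

How it is judged (in metres and radians):
On the way, in this order (a step that is already met when the one before it is completed fails the run):
1. The red catch is pressed down far enough to clear its pin (7 mm or more) while the door still hangs on it (under 0.36 rad) (value of joint catch above 0.007 m and value of joint door below 0.36 rad), for 0.05 s.
2. The door is pulled past the catch (over 0.5 rad) (value of joint door above 0.5 rad), for 0.05 s.
At the end, for the whole second after the job is handed in: The door stands at rest, open by more than 1.2 rad (69 degrees) and moving slower than 0.05 rad/s, and the catch has sprung back up (pressed less than 3 mm) (value of joint door above 1.2 rad and velocity of joint door between -0.05 and 0.05 rad/s and value of joint catch below 0.003 m); the robot touches nothing.
It fails at once if The tea tin or the cup on the cupboard is shifted by more than 30 mm from where it stood (distance of any of tea_tin, cup from where it was at the start of the episode above 0.03 m).
It fails at once if The pitcher, tamper or mug on the bench is shifted by more than 30 mm from where it stood (distance of any of pitcher, tamper, mug from where it was at the start of the episode above 0.03 m).
It fails at once if A syrup bottle is shifted by more than 30 mm from where it stood (distance of any of syrup1, syrup2 from where it was at the start of the episode above 0.03 m).
It also fails if it takes over 40 s, if anything falls off the work surface, if the arm or the gripper's body presses on something with over 40 N, if the wrist force passes 120 N, or if a joint passes its speed limit or range.

ROBOT

A 6-joint arm with a two-finger parallel gripper is mounted at the origin on the work surface. World frame = base frame: x ahead of the robot, y to its left, z up, the work surface at z = 0. Lengths are in mm, angles in rad, forces in N, time in s.
With the tool pointing down it reaches from about 275 to 850 mm from the base axis. Payload 19 kg.
Tool frame: the origin (TCP) lies at the very end of the fingers, on their centre line; the grasp point (between the pads) lies 19 mm behind it; z points along the fingers, y is the line along which they close (so a half turn about z gives the same grasp; the last joint's range is limited). The gripper opens to 85 mm and grips with 20 to 120 N. Pads are 22 mm wide; open, the fingers measure 114 mm over their backs; the gripper's body (76 mm by 85 mm) begins 54 mm behind the grasp point. The pads swing forward as they close: fully open they stand 13 mm farther back than shut.
Start: joints at [0.973, 0.15, 1.437, -0, 1.554, -0.134], TCP at [257.225, 514.223, 231.267] pointing down, gripper open.
Joint ranges: [-2.8, 2.8], [-0.68, 2.1], [0.12, 2.68], [-1.39, 4.53], [0.16, 2.79], [-2.81, 2.81]. Speed limits (rad/s): [1.89, 1.89, 2.22, 3.01, 3.01, 3.01].

INTERFACE

Orientations are given as a unit quaternion [w, x, y, z].
In Python, from bench import * gives the robot as it stands.
- The arm moves only by the shell command python3 -m handwheel 'ROWS' [FORCE]. ROWS is JSON, one flat list of numbers, 5 for each row, row after row: the closure in counts, from 0 (fully open) to 255 (shut), then the shift along the tool's x, y, z in m, then the turn about the tool's z in units of 5 degrees (1.0 is 5 degrees). In form: [jaw, tx, ty, tz, spin, jaw, tx, ty, tz, spin, ...]. A call has 1 to 12 rows; each row shifts and turns the commanded pose from where the row before left it, along the tool's axes as they then stand; what a row does not reach is not made up. A row lasts 1/12 s, in which the tool goes at most 41.7 mm and 7.16 degrees, less where a joint would pass 70% of its speed; a pose out of reach is approached as far as the arm can. A call is refused whole if a number of a shift passes 0.0417 or a number of a turn 1, either way. A call with a gripper value outside its range is refused whole. The fingers move at their own pace and stop on an object; FORCE is the grip in N (left out, the last holds). Time passes only in rows, so rows that do not move let the fingers close. It gives the time, the measured TCP pose, the force, the opening and the grip force at its end, in the units of the state.
- sense(): the state, without advancing time (a new reading comes with each control period).
- capture(name): name is "scene" or "top" or "wrist"; returns (picture, depth): 480x640x3 uint8, red, green, blue; 480x640 float32, mm along the optical axis (not along the pixel's ray), 0 where there is no reading.
- get_calibration(name): a dict with "fx", "fy", "cx", "cy" (pixels), "distortion" ([k1, k2, p1, p2, k3] as OpenCV has them; the pictures are not rectified), "origin" and "rotation" of the camera in the world. Camera axes: x right, y down, z forward; pixel columns grow to the right and rows downward; lengths in mm; the calibration is good to about 2 mm. A picture is of the moment at which its call begins: read the wrist's pose just before it. get_calibration takes no time and is no camera call; for the wrist camera it gives the pose at the moment of the call.
- close_job(): hands the job in; it is judged then, once.
The state is a dict: "clock": time; "joint_pos": joint angles; "dq": joint speeds; "effort": joint torques, N m; "position": TCP position; "tool_rot": TCP orientation; "ft_force": force on the tool from outside, world axes, zero at the start; "wrist_torque": the same for the moment, N m; "grip_width": finger opening in mm; "finger_force": force on a finger pad.
Only numpy, scipy, OpenCV 4.12 (cv2) and the standard library are available. Lean on these libraries where they do the work, as an engineer would, in place of code of your own. Each camera call takes 0.05 s, during which the arm holds its last target. There are 200 camera calls.

## Working session

There is one attempt and no reset: what is moved stays moved. The work goes in short steps, Python scripts to look and compute and a shell command to move; the robot and the scene stay as the last step left them, time stands still between calls to the robot, and variables do not carry over. Pictures are saved under pics/ and viewed, at most 10 in all, crops included, and the job is handed in when it is done.

```bash
mkdir -p pics; cat > h.py <<'E'
from bench import *
import numpy as np, cv2
def snap(n,f):
    c=get_calibration(n); p,d=capture(n); cv2.imwrite('pics/'+f+'.png',p[:,:,::-1]); np.savez('pics/'+f+'.npz',d=d,p=p,**{k:np.array(v) for k,v in c.items()}); return p,d,c
def world(f,u,v,w=2):
    z=np.load('pics/'+f+'.npz'); K=np.array([[z['fx'],0,z['cx']],[0,z['fy'],z['cy']],[0,0,1]],float)
    D=z['d'][v-w:v+w+1,u-w:u+w+1]; D=np.median(D[D>0])
    x,y=cv2.undistortPoints(np.array([[[u,v]]],float),K,z['distortion'].astype(float))[0,0]
    return np.round(z['rotation']@(np.array([x,y,1])*D)+z['origin'],1)
E
python3 - <<'E'
from h import *
s=sense(); print(s['position'],s['tool_rot'],s['clock'],s['grip_width'])
snap('top','t0'); snap('scene','s0')
E
```

```text
[257.1070722  514.0340465  230.65666272] [-2.37035680e-04  2.29834319e-01  9.73229567e-01 -5.82007048e-04] 0.0 85.44719556225799
```

View pics/t0.png

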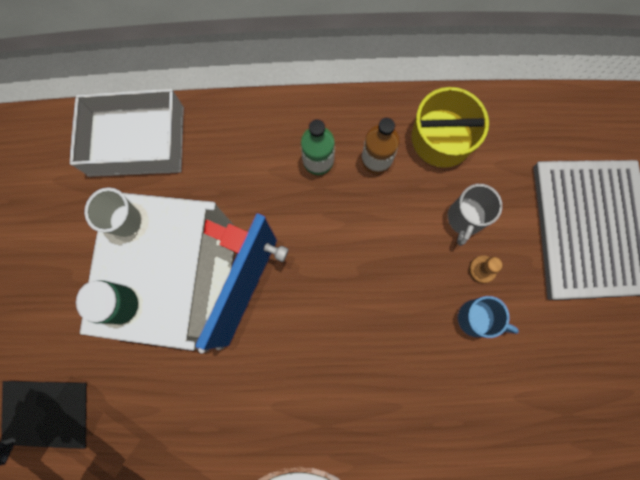

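View pics/s0.png

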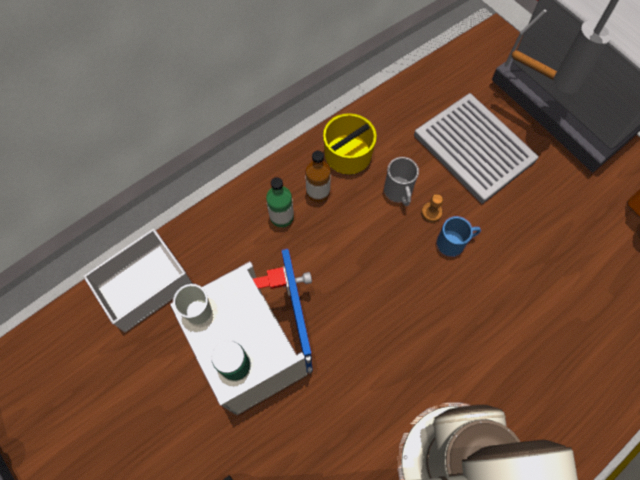

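The top view shows the door running from its free end near (260,218) to the hinge near (203,347). The red catch is near (225,235), the cup is at (110,212) and the tin at (105,302). I'll enlarge it.

```bash
python3 - <<'E'
from h import *
p=cv2.imread('pics/t0.png')[190:370,70:310]; cv2.imwrite('pics/t0c.png',cv2.resize(p,None,fx=3.3,fy=3.3,interpolation=cv2.INTER_CUBIC))
E
```

```text
(no output)
```

View pics/t0c.png

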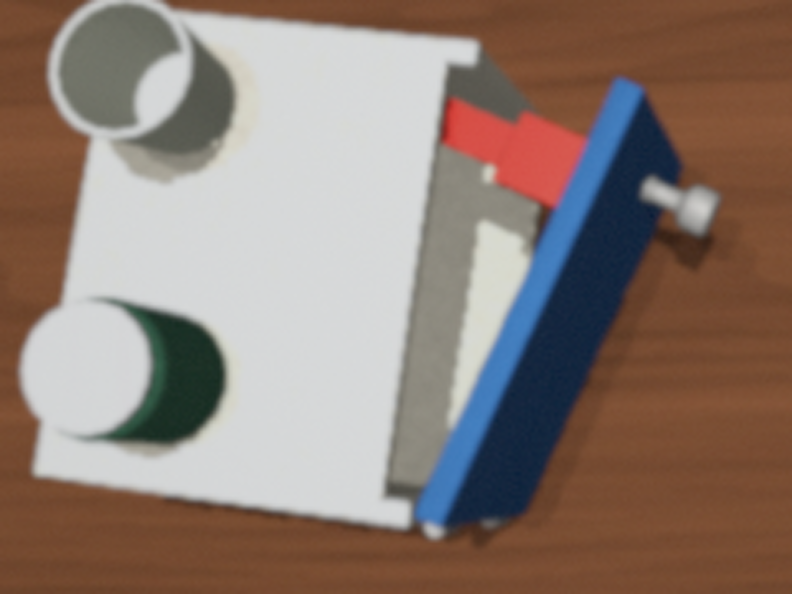

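The enlarged view shows the door's top edge from (260,217) at the free end to (200,344). The pad centre is near (234,238), and the top panel's front corners are at (215,206) and (194,347).

```bash
cat >> h.py <<'E'
def onz(f,u,v,zz):
    z=np.load('pics/'+f+'.npz'); K=np.array([[z['fx'],0,z['cx']],[0,z['fy'],z['cy']],[0,0,1]],float)
    x,y=cv2.undistortPoints(np.array([[[u,v]]],float),K,z['distortion'].astype(float))[0,0]
    r=z['rotation']@np.array([x,y,1]); o=z['origin']; return np.round(o+r*(zz-o[2])/r[2],1)
E
python3 - <<'E'
from h import *
for n,u,v,z in [('doorfree',70+624/3.3,190+92/3.3,240),('doorhingeend',70+430/3.3,190+508/3.3,240),('pad',234,238.5,220),('cfree',70+478/3.3,190+53/3.3,240),('chinge',70+410/3.3,190+520/3.3,240),('bkh',70+35/3.3,190+475/3.3,240),('knob',70+700/3.3,190+210/3.3,110),('cup',70+122/3.3,190+68/3.3,325),('tin',70+87/3.3,190+367/3.3,340),('syrupg',317,128,200),('syrupa',386,126,200)]:
    print(n,onz('t0',u,v,z),world('t0',int(round(u)),int(round(v)),1))
c=get_calibration('top');print(c['origin'],c['rotation']); c=get_calibration('wrist');print(c['origin'],c['rotation'],sense()['clock'])
E
```

```text
Traceback (most recent call last):
  File "h.py", line 13, in onz
    r=z['rotation']@np.array([x,y,1]); o=z['origin']; return np.round(o+r*(zz-o[2])/r[2],1)
      ~~~~~~~~~~~~~^~~~~~~~~~~~~~~~~~
ValueError: matmul: Input operand 1 has a mismatch in its core dimension 0, with gufunc signature (n?,k),(k,m?)->(n?,m?) (size 3 is different from 4)
```

```bash
sed -i "s/z\['rotation'\]@/RM(z['rotation'])@/" h.py; cat >> h.py <<'E'
from scipy.spatial.transform import Rotation as Ro
def RM(q): q=np.array(q); return Ro.from_quat(q,scalar_first=True).as_matrix()
E
python3 - <<'E'
from h import *
for n,u,v,z in [('doorfree',70+624/3.3,190+92/3.3,240),('doorhingeend',70+430/3.3,190+508/3.3,240),('pad',234,238.5,220),('cfree',70+478/3.3,190+53/3.3,240),('chinge',70+410/3.3,190+520/3.3,240),('bkh',70+35/3.3,190+475/3.3,240),('knob',70+700/3.3,190+210/3.3,110),('cup',70+122/3.3,190+68/3.3,325),('tin',70+87/3.3,190+367/3.3,340),('syrupg',317,128,200),('syrupa',386,126,200)]:
    print(n,onz('t0',u,v,z),world('t0',int(round(u)),int(round(v)),1))
c=get_calibration('top');print(c['origin'],c['rotation']); c=get_calibration('wrist');print(c['origin'],c['rotation'],sense()['clock'])
print(RM(sense()['tool_rot']).round(3))
E
```

```text
doorfree [616.   43.2 240. ] [615.4  43.2 241.6]
doorhingeend [406.3 142.6 240. ] [406.3 143.  240.3]
pad [585.2  89.8 220. ] [586.1  89.8 219.8]
cfree [639.2 119.8 240. ] [641.1 121.1 232.9]
chinge [400.5 152.7 240. ] [399.7 154.5 234.5]
bkh [424.1 351.5 240. ] [423.7 467.2   1.3]
knob [572.8  15.4 110. ] [569.9  14.4 124.6]
cup [616.7 275.6 325. ] [630.3 301.  267.6]
tin [473.1 279.2 340. ] [473.4 279.6 340.4]
syrupg [791.5 -59.5 200. ] [791.5 -59.5 200. ]
syrupa [ 791.3 -186.9  200. ] [ 790.8 -186.7  201.3]
[ 425.2938478   -65.28019252 1093.1576488 ] [ 0.0770847  -0.6943982   0.7132863  -0.05560348]
[183.84100612 551.3538666  373.05248304] [0.13817102 0.83936151 0.51886022 0.08464688] 0.1
[[-0.894  0.447 -0.001]
 [ 0.447  0.894 -0.001]
 [ 0.    -0.001 -1.   ]]
```

Measured: pad at (585,90,220), hinge about (396,146), door angle about 0.30. Tool x already runs along the door. I'll lift over the tin and cup first.

```bash
python3 -m handwheel '[255,0,0,-0.04,0,255,0,0,-0.04,0,255,0,0,-0.04,0,255,0,0,-0.04,0,255,0,0,-0.04,0,255,0,0,0,0]' 40 && python3 -m handwheel '[255,-0.033,-0.016,0,-0.2,255,-0.033,-0.016,0,0,255,-0.033,-0.016,0,0,255,-0.033,-0.016,0,0,255,-0.033,-0.016,0,0,255,-0.033,-0.016,0,0,255,-0.033,-0.016,0,0,255,-0.033,-0.016,0,0,255,-0.033,-0.016,0,0,255,-0.033,-0.016,0,0,255,0,0,0,0]'
```

```text
clock: 0.6
position: [257.3, 514.4, 439.0]
tool_rot: [0.002, 0.23, 0.973, 0.004]
ft_force: [-0.7, 0.1, 0.7]
grip_width: 12.3
finger_force: 0.0
clock: 1.52
position: [488.4, 222.7, 430.0]
tool_rot: [-0.0, 0.224, 0.975, -0.001]
ft_force: [0.5, -0.2, -0.4]
grip_width: -0.2
finger_force: 0.0
```

```bash
python3 -m handwheel '[255,-0.029,-0.0155,0,0,255,-0.029,-0.0155,0,0,255,-0.029,-0.0155,0,0,255,-0.029,-0.0155,0,0,255,-0.029,-0.0155,0,0,255,0,0,0.04,0,255,0,0,0.04,0,255,0,0,0.04,0,255,0,0,0,0]'; python3 - <<'E'
from h import *
snap('wrist','w1'); print(sense()['position'],sense()['joint_pos'])
E
```

```text
clock: 2.27
position: [580.3, 94.3, 302.6]
tool_rot: [-0.006, 0.222, 0.975, -0.002]
ft_force: [-0.3, -0.3, -1.6]
grip_width: -0.1
finger_force: 0.0
[581.35097458  94.46906526 307.98628111] [ 3.03662513e-02  1.71919985e-01  1.26001345e+00 -7.90536088e-05
  1.71677161e+00 -1.09392626e+00]
```

View pics/w1.png

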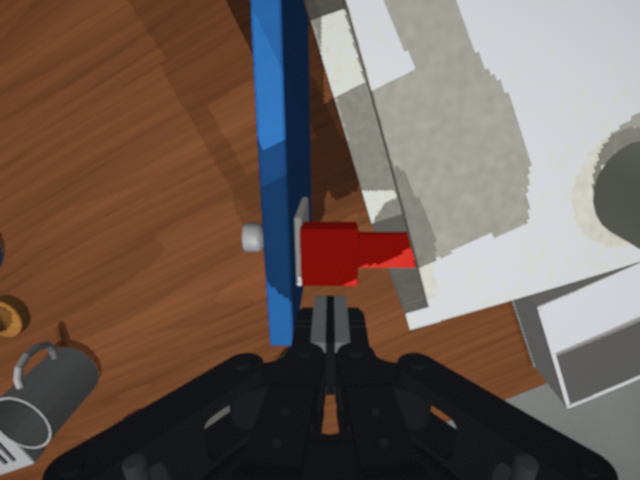

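The wrist view shows the red pad at (301–358, 222–286), centre (329,254), between the door's top edge and the top panel. The fingertips are at (329,300).

```bash
python3 - <<'E'
from h import *
for n,u,v,z in [('pad',329,254,220),('p2',302,254,220),('p3',357,254,220),('d1',281,340,240),('d2',274,200,240),('panel edge',398,200,240)]:
    print(n,onz('w1',u,v,z),world('w1',u,v,2))
p=onz('w1',329,254,220); s=sense(); print(RM(s['tool_rot']).T@(p-s['position']),s['position'])
E
```

```text
pad [582.3  92.6 220. ] [582.4  92.6 219.8]
p2 [574.8  76.8 220. ] [574.8  76.8 219.9]
p3 [590.2 109.1 220. ] [590.4 109.  219.2]
d1 [615.8  42.3 240. ] [616.   42.2 239.7]
d2 [533.   81.9 240. ] [533.1  81.8 239.5]
panel edge [563.2 145.3 240. ] [620.7 160.9  25.5]
[-2.21588033 -0.9826578  87.97786071] [581.35097458  94.46906526 307.98628111]
```

```bash
python3 -m handwheel '[255,-0.002,-0.001,0.02,0,255,0,0,0.02,0,255,0,0,0.02,0,255,0,0,0.018,0,255,0,0,0,0,255,0,0,0,0]'
```

```text
clock: 2.82
position: [584.8, 92.9, 235.8]
tool_rot: [0.001, 0.221, 0.975, 0.0]
ft_force: [-0.1, 0.7, 0.2]
grip_width: -0.0
finger_force: 0.0
```

```bash
python3 -m handwheel '[255,0,0,0.006,0,255,0,0,0.006,0,255,0,0,0.006,0,255,0,0,0.005,0,255,0,0,0.004,0,255,0,0,0.002,0,255,0,0,0,0,255,0,0,0,0]'
```

```text
clock: 3.48
position: [584.6, 92.7, 204.9]
tool_rot: [0.001, 0.221, 0.975, 0.0]
ft_force: [3.7, -1.0, 7.5]
grip_width: 0.1
finger_force: 3.8
```

The force reading of 7.5 N means about 15 mm pressed. Now pull along the arc.

```bash
python3 -m handwheel '[255,-0.0006,-0.0043,0,0.25,255,-0.0006,-0.0043,0,0.25,255,-0.0012,-0.0085,0,0.5,255,-0.0012,-0.0085,0,0.5,255,-0.0012,-0.0085,0,0.5,255,-0.0012,-0.0085,0,0.5,255,-0.0012,-0.0085,0,0.5,255,-0.0012,-0.0085,0,0.5,255,0,0,0,0]'; python3 - <<'E'
from h import *
snap('top','t2'); p=cv2.imread('pics/t2.png')[180:400,60:360]; cv2.imwrite('pics/t2c.png',cv2.resize(p,None,fx=2.5,fy=2.5))
E
```

```text
clock: 4.23
position: [558.7, 37.2, 205.2]
tool_rot: [0.001, 0.369, 0.929, -0.0]
ft_force: [3.4, -3.3, 7.7]
grip_width: 0.2
finger_force: 3.8
```

View pics/t2c.png

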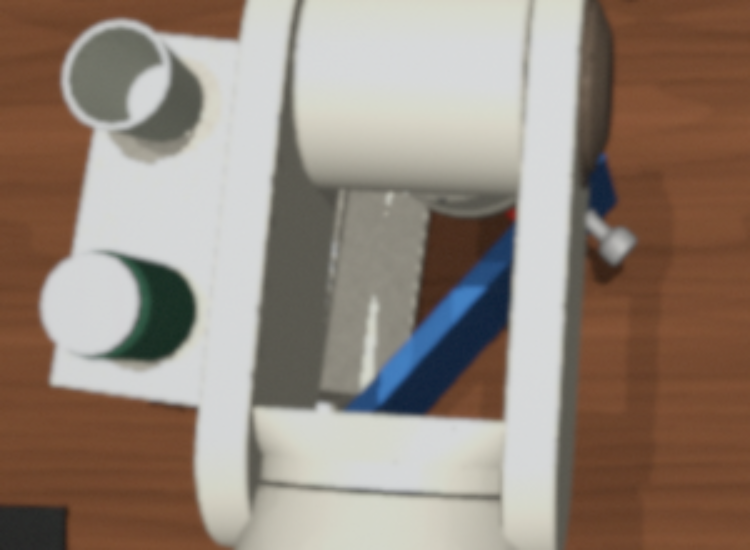

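The cropped top view shows the door swung out, its top edge running from about (370,410) to (600,170), so it follows at roughly 0.6 rad. I'll keep going on the arc.

```bash
python3 -m handwheel '[255,-0.0012,-0.0085,0,0.5,255,-0.0012,-0.0085,0,0.5,255,-0.0012,-0.0085,0,0.5,255,-0.0012,-0.0085,0,0.5,255,-0.0012,-0.0085,0,0.5,255,-0.0012,-0.0085,0,0.5,255,-0.0012,-0.0085,0,0.5,255,-0.0012,-0.0085,0,0.5,255,-0.0012,-0.0085,0,0.5,255,-0.0012,-0.0085,0,0.5]' && python3 -m handwheel '[255,-0.0012,-0.0085,0,0.5,255,-0.0012,-0.0085,0,0.5,255,-0.0012,-0.0085,0,0.5,255,-0.0012,-0.0085,0,0.5,255,-0.0012,-0.0085,0,0.5,255,-0.0012,-0.0085,0,0.5,255,-0.0012,-0.0085,0,0.5,255,-0.0012,-0.0085,0,0.5,255,-0.0006,-0.0043,0,0.25,255,-0.0006,-0.0043,0,0.25,255,0,0,0,0]'; python3 - <<'E'
from h import *
snap('scene','s3')
E
```

```text
clock: 5.12
position: [497.3, -21.2, 205.0]
tool_rot: [0.001, 0.561, 0.828, 0.0]
ft_force: [3.2, -3.6, 7.1]
grip_width: 0.2
finger_force: 3.8
clock: 6.03
position: [424.5, -47.2, 205.0]
tool_rot: [0.001, 0.711, 0.703, -0.0]
ft_force: [-0.3, -5.5, 8.0]
grip_width: 0.0
finger_force: 3.8
```

View pics/s3.png

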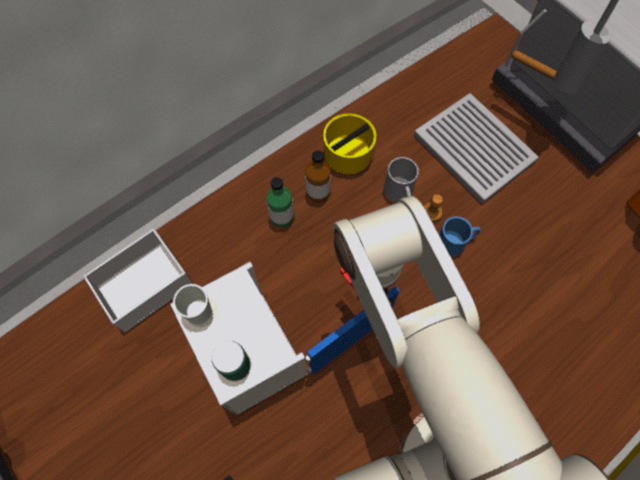

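The scene view shows the door at about a right angle, from (310,365) to (395,295), with the bystanders in place. I'll lift straight up.

```bash
python3 -m handwheel '[255,0,0,-0.008,0,255,0,0,-0.01,0,255,0,0,-0.015,0,255,0,0,-0.02,0,255,0,0,-0.03,0,255,0,0,-0.04,0,255,0,0,-0.04,0,255,0,0,0,0,255,0,0,0,0]'; python3 - <<'E'
from h import *
snap('wrist','w4')
snap('scene','s4')
E
```

```text
clock: 6.83
position: [425.1, -46.4, 369.4]
tool_rot: [0.001, 0.711, 0.704, 0.001]
ft_force: [0.0, -0.6, -0.7]
grip_width: -0.1
finger_force: 0.0
```

View pics/w4.png

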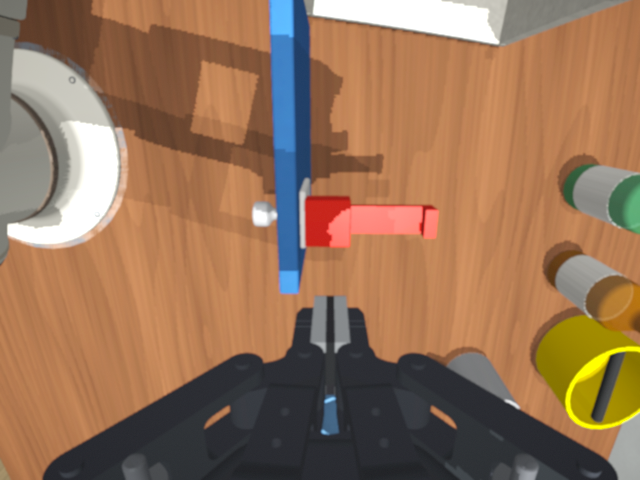

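```bash
python3 - <<'E'
from h import *
a=onz('w4',290,285,240);b=onz('w4',282,30,240);d=(a-b)[:2];print(a,b,world('w4',328,222), 'angle',-np.arctan2(d[1],d[0])-np.radians(7.8), onz('w1',329,254,220))
E
```

```text
[393.  -93.9 240. ] [395.3  91.7 240. ] [424.3 -47.  219.8] angle 1.447052252227978 [582.3  92.6 220. ]
```

The wrist view shows the door at about 1.45 rad. The pad, at (328,222), is back up to z = 219.8, and the arm is clear of everything.

```bash
python3 -c "
from bench import *
print(close_job())"
```

```text
the job is handed in; nothing more can be done
None
```

The job is handed in: the catch was released and the door stands open at about 1.45 rad (83°), measured from the wrist camera. The catch is back up, the arm is clear of everything, and the last pictures showed the bystanders in place; the hand-in returned no verdict.

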